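# Set the tacking jig's sprung back stop to its middle position

## Robot

A 6-joint arm with a two-finger parallel gripper is mounted at the origin on the work surface. World frame = base frame: x ahead of the robot, y to its left, z up, the work surface at z = 0. Lengths are in m, angles in rad, forces in N, time in s.
With the tool pointing down it reaches from about 0.35 to 0.775 m from the base axis. Payload 5.5 kg.
Tool frame: the origin (TCP) lies on the centre line of the jaws, within the pads' length; the fingertips stand 8 mm ahead of it and the grasp point (between the pads) lies 11 mm behind it; z points along the fingers, y is the direction in which the jaws open and shut (so a half turn about z gives the same grasp; the last joint's range is limited). The gripper opens to 85 mm and grips with 20 to 120 N. Pads are 22 mm wide; open, the fingers measure 114 mm over their backs; the gripper's body (76 mm by 85 mm) begins 54 mm behind the grasp point. The pads swing forward as they close: fully open they stand 13 mm farther back than shut.
Start: joints at [-1.26, 0.313, 0.046, 1.304, 0, 1.431], TCP at [0.251, -0.518, 0.216] pointing down, gripper open.
Joint ranges: [-2.76, 2.76], [-0.86, 1.69], [-1.03, 1.26], [-2.2, 2.34], [-1.47, 1.5], [-3.14, 3.14]. Speed limits (rad/s): [2.57, 2.57, 3.14, 3.14, 3.14, 3.14].

## Interface

Orientations are given as a unit quaternion [w, x, y, z].
In Python, from workcell import env gives the robot as it stands. The module is installed in compiled form; this text tells all that it offers.
- The arm moves only by the tool play_rows, never from a script. Its argument "steps" is a list of rows, each an object with "claw": the closure in counts, from 0 (fully open) to 255 (shut); "dp": the shift along the tool's x, y, z in m, a list of three; "angular": the turn, a rotation vector about the tool's x, y, z in degrees, a list of three. In form: [{"claw": claw, "dp": [dx, dy, dz], "angular": [wx, wy, wz]}, ...]. A call has exactly 8 rows; each row shifts and turns the commanded pose from where the row before left it, along the tool's axes as they then stand; what a row does not reach is not made up. A row lasts 1/12 s, in which the tool goes at most 41.7 mm and 7.16 degrees, less where a joint would pass 70% of its speed; a pose out of reach is approached as far as the arm can. A call is refused whole if a number of a shift passes 0.0417 or a number of a turn 7.16, either way. A call with a gripper value outside its range is refused whole. The fingers move at their own pace and stop on an object; "force" is the grip in N (left out, the last holds). Time passes only in rows, so rows that do not move let the fingers close, or fill a call up. It gives the time, the measured TCP pose, the force and the opening at its end, in the units of the state.
- env.get_state(): the state, without advancing time (a new reading comes with each control period).
- env.read_camera(name): name is "scene" or "top" or "wrist"; returns (picture, depth): 384x512x3 uint8, red, green, blue; 384x512 float32, m along the optical axis (not along the pixel's ray), 0 where there is no reading.
- env.calibration(name): a dict with "fx", "fy", "cx", "cy" (pixels), "world_from_camera" (4x4, takes a point from camera to world coordinates); the wrist camera has in their place "hand_eye" (4x4, takes a point from camera to tool coordinates, whose origin is the TCP and whose axes are the flange's). Camera axes: x right, y down, z forward; pixel columns grow to the right and rows downward; lengths in m; the calibration is good to about 2 mm. The wrist camera is an equidistant fisheye: a pixel r from the principal point sees the ray r / f radians off the axis. A picture is of the moment at which its call begins: read the wrist's pose just before it. calibration takes no time and is no camera call.
- env.hand_in(): hands the job in, once; it reports no verdict.
The state is a dict: "clock": time; "joint_pos": joint angles; "qvel": joint speeds; "tau": joint torques, N m; "tcp_pos": TCP position; "orientation": TCP orientation; "wrist_force": force on the tool from outside, world axes, zero at the start; "ft_torque": the same for the moment, N m; "finger_gap": finger opening in m.
Only numpy, scipy, OpenCV 4.12 (cv2) and the standard library are available. Lean on these libraries where they do the work, as an engineer would, in place of code of your own. Each camera call takes 0.05 s, during which the arm holds its last target. There are 200 camera calls.

## Task

Set the welding jig's back stop for the next rod: push the red plate of the sprung slide all the way to its end stop, then let it go so that it springs back by itself and is caught by the drop pin at the middle (green) mark. Leave the blue bridge and its pin alone and do not disturb the loose things around the jig; nothing needs to be gripped.

Things in the scene. Friction and masses are not known exactly. Their poses are not given: they have to be found in the camera images.
- jig: fixed dark steel plate, 360 x 130 x 12 mm. Origin on the slide's centre line at bench level; the plate reaches 155 mm behind, 205 mm ahead and 65 mm to each side of it. x = direction the slide is pushed (from red plate to bridge), y left of that, z up. Floor marks on the left: near yellow = home, green = middle, far yellow = end. Guides, tube and stops reach at most 36 mm above the bench.
- slide (a joint): travel of the sprung slide along the jig's x, m: 0 = home (start), 0.030 = middle, caught by the pin, 0.060 = end stop. The spring pushes it home with 4 N at 0, 12 N at 0.060, plus damping 35 N per m/s. Past 0.032 the pin drops behind the slide's ramp, and on release the slide returns only to 0.030; let go before about 0.028 it returns to 0.
- push_face (a point): point on the face to push of the red plate (face looks along the jig's minus x); moves with the slide. The plate is upright, 12 mm thick, 56 mm wide (jig y), from 13 to 75 mm above the bench; the point is at mid-width, 50 mm above the bench, 126 mm straight behind the jig's origin when home.
- bridge: blue steel bridge fixed over the slide, carrying the drop pin; its origin is on the jig's centre line at bench level, 70 mm ahead of the jig's origin. 26 mm along x, 114 mm along y, top 61 mm above the bench. It and the pin it carries are not to be touched.
- pin (a joint): height of the sprung drop pin above its lowest position, m: 0 = down (at rest, or latched behind the slide's catch), up to about 0.012 while the ramp passes below it. It moves by itself.
- pin_knob (a point): top of the black knob on the drop pin, 22 mm in diameter, 92 mm above the bench when the pin is down.
- tin_mid (a point): loose pale tin with a paper label, 60 mm in diameter, 70 mm tall, standing beside the jig; the point is its centre. Leave it where it is.
- bent_rod: loose Z-bent steel rod, 12 mm thick, about 190 x 52 mm, lying beside the jig; origin at its middle, at bench level, x along its length. Leave it where it is.
- hammer: loose hammer with wooden handle and steel head, lying beside the jig, 260 mm long along its x axis (head at plus x, handle to minus x), head 78 mm across, 26 mm high; origin at bench level at the middle of its length. Leave it where it is.

How it is judged:
By the outcome, as a careful person would: the job done as asked, in the order asked, and still so for the second after the job is handed in, with the robot touching nothing.
It also fails if it takes over 32 s, if anything falls off the work surface, if the arm or the gripper's body presses on something with over 40 N, if the wrist force passes 120 N, or if a joint passes its speed limit or range.

## Working session

There is one attempt and no reset: what is moved stays moved. The work goes in short steps, Python scripts to look and compute and a tool call to move; the robot and the scene stay as the last step left them, time stands still between calls to the robot, and variables do not carry over. Pictures are saved under pics/ and viewed, about 8 in all and at most 12, crops included, and the job is handed in when it is done.

Besides the shell and the picture viewer there is one more tool, called after "Request:" as name(argument=value, ...), one argument or row to a line, values as JSON. play_rows: Moves the arm, as the interface text tells. Its arguments: {"type":"object","properties":{"steps":{"type":"array","items":{"type":"object","properties":{"claw":{"type":"number"},"dp":{"type":"array","items":{"type":"number"}},"angular":{"type":"array","items":{"type":"number"}}}}},"force":{"type":"number"}},"required":["steps"]}

```bash
mkdir -p pics
python3 - <<'E'
from workcell import env
import cv2,numpy as np
s=env.get_state(); print({k:np.round(v,3) for k,v in s.items()})
for n in("top","scene"):
    p,d=env.read_camera(n); cv2.imwrite(f"pics/{n}0.png",p[...,::-1]); np.savez(f"pics/{n}0.npz",p=p,d=d)
    c=env.calibration(n); print(n,c["fx"],c["cx"],c["cy"],np.round(c["world_from_camera"],3).tolist())
a=cv2.imread("pics/top0.png");cv2.imwrite("pics/top0b.png",cv2.resize(a,(800,600)))
E
```

```text
{'clock': np.float64(0.0), 'joint_pos': array([-1.26 ,  0.314,  0.045,  1.304, -0.   ,  1.431]), 'qvel': array([-0.001,  0.001,  0.001,  0.001, -0.   ,  0.001]), 'tau': array([-1.0000e-03, -4.8063e+01,  2.9853e+01,  1.9000e-02, -0.0000e+00,
        0.0000e+00]), 'tcp_pos': array([ 0.25 , -0.517,  0.215]), 'orientation': array([-0.001,  0.975,  0.223, -0.   ]), 'wrist_force': array([-0.169, -0.186, -0.426]), 'ft_torque': array([ 0.01 , -0.017, -0.012]), 'finger_gap': np.float64(0.085)}
top 370.3768374450206 255.95411194196666 195.92062281144877 [[0.016, -0.986, 0.163, 0.468], [-1.0, -0.019, -0.017, 0.049], [0.02, -0.163, -0.986, 0.868], [0.0, 0.0, 0.0, 1.0]]
scene 466.71265412202416 253.43987940253368 185.6429022581133 [[0.206, 0.572, -0.794, 1.317], [0.978, -0.139, 0.154, -0.083], [-0.022, -0.809, -0.588, 0.633], [0.0, 0.0, 0.0, 1.0]]
```

View pics/top0.png

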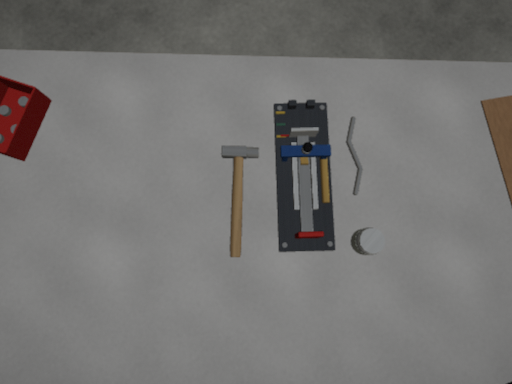

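View pics/scene0.png

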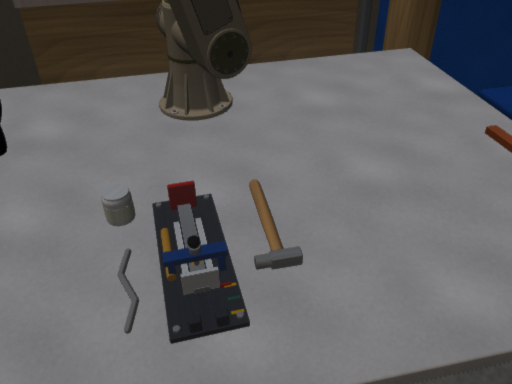

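The top view shows the jig around (305,175) with the red plate at (311,235) on the robot side, the blue bridge at (305,151) and the pin knob at (308,147). The hammer lies on the left, and the rod and tin (371,241) on the right. The push direction is roughly world +x.

```bash
cat > h.py <<'E'
import numpy as np,cv2
from workcell import env
def pts(n,p,d,m):
    c=env.calibration(n);v,u=np.nonzero(m&(d>0));z=d[v,u]
    P=np.c_[(u-c["cx"])/c["fx"]*z,(v-c["cy"])/c["fy"]*z,z,np.ones(len(z))]
    return (P@np.array(c["world_from_camera"]).T)[:,:3]
def plane(n,uv,h):
    c=env.calibration(n);T=np.array(c["world_from_camera"]);uv=np.atleast_2d(uv)
    r=np.c_[(uv[:,0]-c["cx"])/c["fx"],(uv[:,1]-c["cy"])/c["fy"],np.ones(len(uv))]@T[:3,:3].T
    return T[:3,3]+r*((h-T[2,3])/r[:,2])[:,None]
E
python3 - <<'E'
from h import *
roi={"top":(90,255,268,345),"scene":(170,335,145,245)}
for n in("top","scene"):
    f=np.load(f"pics/{n}0.npz");p=f["p"];d=f["d"];h=cv2.cvtColor(p,cv2.COLOR_RGB2HSV)
    R=np.zeros(d.shape,bool);a,b,c,e=roi[n];R[a:b,c:e]=1
    red=((h[...,0]<6)|(h[...,0]>174))&(h[...,1]>170)&(h[...,2]>60)&R
    blue=(abs(h[...,0].astype(int)-112)<12)&(h[...,1]>150)&(h[...,2]>60)&R
    for nm,m,z0,z1 in(("red",red,.068,.085),("blue",blue,.054,.07)):
        P=pts(n,p,d,m);print(n,nm,len(P),"z",P[:,2].min().round(3),P[:,2].max().round(3))
        Q=P[(P[:,2]>z0)&(P[:,2]<z1)]
        if len(Q)>4:
            r=cv2.minAreaRect((Q[:,:2]*1000).astype(np.float32));print("  top",len(Q),Q.mean(0).round(4),r)
    P=pts(n,p,d,red);P=P[P[:,0]<.45];
    if len(P):print("red near",P.min(0).round(3),P.max(0).round(3))
    # dark plate
    dk=(h[...,2]<75)&R
    P=pts(n,p,d,dk);Q=P[(P[:,2]>.004)&(P[:,2]<.02)]
    print("plate",len(Q),cv2.minAreaRect((Q[:,:2]*1000).astype(np.float32)))
f=np.load("pics/top0.npz")
print("corners",plane("top",[[275,104],[326,103],[334,249],[279,251]],.012).round(4).tolist())
print("knob",plane("top",[308,147],.092).round(4), "tin",plane("top",[371,239],.07).round(3))
print("handle end/head",plane("top",[[236,255],[222,150],[259,153]],.02).round(3).tolist())
E
```

```text
top red 149 z 0.011 0.079
  top 127 [ 0.5189 -0.0823  0.0753] ((519.503173828125, -82.82304382324219), (10.617040634155273, 54.17842483520508), 2.702587127685547)
top blue 427 z 0.053 0.066
  top 426 [ 0.7073 -0.0734  0.0616] ((708.5911254882812, -74.01102447509766), (24.222043991088867, 109.64535522460938), 2.5551867485046387)
plate 4477 ((664.7120361328125, -77.0470962524414), (358.68450927734375, 130.0717315673828), 2.4721121788024902)
scene red 92 z 0.016 0.077
  top 71 [ 0.5243 -0.0826  0.0745] ((523.9340209960938, -82.12625122070312), (8.160355567932129, 49.84294509887695), 1.984198808670044)
scene blue 518 z 0.058 0.064
  top 518 [ 0.7128 -0.0743  0.061 ] ((711.4622802734375, -74.07260131835938), (26.563888549804688, 111.66047668457031), 2.297417640686035)
plate 5474 ((666.7737426757812, -75.18085479736328), (360.8034973144531, 129.9390411376953), 2.3234705924987793)
corners [[0.8385, -0.0085, 0.012], [0.8442, -0.1338, 0.012], [0.4894, -0.147, 0.012], [0.4828, -0.0204, 0.012]]
knob [[ 0.7066 -0.0758  0.092 ]] tin [[ 0.511 -0.214  0.07 ]]
handle end/head [[0.472, 0.078, 0.02], [0.717, 0.117, 0.02], [0.711, 0.029, 0.02]]
```

Request:
play_rows(
  steps=[
    {"claw":255,"dp":[0,0,0],"angular":[0,0,5.85]},
    {"claw":255,"dp":[0,0,0],"angular":[0,0,5.85]},
    {"claw":255,"dp":[0,0,0],"angular":[0,0,5.85]},
    {"claw":255,"dp":[0,0,0],"angular":[0,0,5.85]},
    {"claw":255,"dp":[0.014,-0.0264,0],"angular":[0,0,0]},
    {"claw":255,"dp":[0.014,-0.0264,0],"angular":[0,0,0]},
    {"claw":255,"dp":[0.014,-0.0264,0],"angular":[0,0,0]},
    {"claw":255,"dp":[0.014,-0.0264,0],"angular":[0,0,0]},
  ],
)

```text
clock: 0.77
tcp_pos: [0.3021, -0.4083, 0.2157]
orientation: [-0.001, 1.0, 0.021, -0.0]
wrist_force: [0.5, 0.6, 0.6]
finger_gap: 0.0002
```

Request:
play_rows(
  steps=[
    {"claw":255,"dp":[0.014,-0.0264,0],"angular":[0,0,0]},
    {"claw":255,"dp":[0.014,-0.0264,0],"angular":[0,0,0]},
    {"claw":255,"dp":[0.014,-0.0264,0],"angular":[0,0,0]},
    {"claw":255,"dp":[0.014,-0.0264,0],"angular":[0,0,0]},
    {"claw":255,"dp":[0.014,-0.0264,0],"angular":[0,0,0]},
    {"claw":255,"dp":[0.014,-0.0264,0],"angular":[0,0,0]},
    {"claw":255,"dp":[0.014,-0.0264,0],"angular":[0,0,0]},
    {"claw":255,"dp":[0.014,-0.0264,0],"angular":[0,0,0]},
  ],
)

```text
clock: 1.43
tcp_pos: [0.405, -0.1924, 0.216]
orientation: [-0.0, 1.0, 0.021, -0.0]
wrist_force: [0.1, 0.1, -0.1]
finger_gap: -0.0001
```

Request:
play_rows(
  steps=[
    {"claw":255,"dp":[0.0136,-0.0263,0],"angular":[0,0,0]},
    {"claw":255,"dp":[0.0136,-0.0263,0],"angular":[0,0,0]},
    {"claw":255,"dp":[0.0136,-0.0263,0],"angular":[0,0,0]},
    {"claw":255,"dp":[0.0136,-0.0263,0],"angular":[0,0,0]},
    {"claw":255,"dp":[0,0,0.025],"angular":[0,0,0]},
    {"claw":255,"dp":[0,0,0.025],"angular":[0,0,0]},
    {"claw":255,"dp":[0,0,0.025],"angular":[0,0,0]},
    {"claw":255,"dp":[0,0,0.025],"angular":[0,0,0]},
  ],
)

```text
clock: 2.1
tcp_pos: [0.4547, -0.086, 0.1151]
orientation: [0.0, 1.0, 0.022, -0.0]
wrist_force: [-0.3, -0.1, -0.3]
finger_gap: -0.0
```

Run:
```python
from h import *
for n in("wrist","scene"):
    p,d=env.read_camera(n);cv2.imwrite(f"pics/{n}1.png",p[...,::-1])
a=cv2.imread("pics/scene1.png")[90:350,60:360];b=cv2.imread("pics/wrist1.png")
cv2.imwrite("pics/m1.png",np.hstack([cv2.resize(a,(400,347)),cv2.resize(b,(400,300),interpolation=3) if 0 else cv2.resize(b,(400,347))]))
```

```text
(no output)
```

View pics/m1.png

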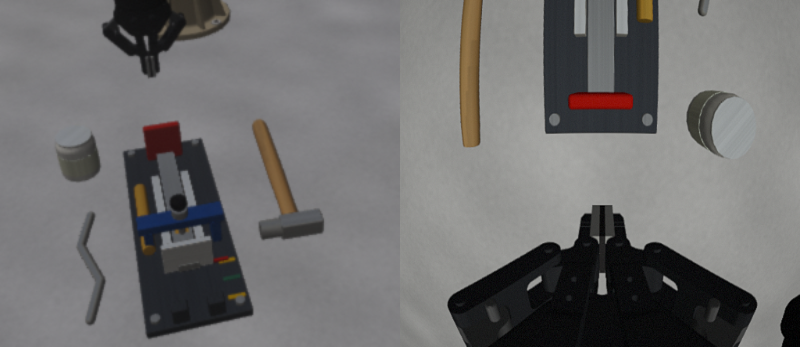

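The closed fingers line up with the middle of the red plate (wrist half at about (601,101), fingers at (602,215)). The tin and hammer handle are well clear on either side.

Request:
play_rows(
  steps=[
    {"claw":255,"dp":[0,0,0.0162],"angular":[0,0,0]},
    {"claw":255,"dp":[0,0,0.0162],"angular":[0,0,0]},
    {"claw":255,"dp":[0,0,0.0162],"angular":[0,0,0]},
    {"claw":255,"dp":[0,0,0.0162],"angular":[0,0,0]},
    {"claw":255,"dp":[0.01,0,0],"angular":[0,0,0]},
    {"claw":255,"dp":[0.01,0,0],"angular":[0,0,0]},
    {"claw":255,"dp":[0.01,0,0],"angular":[0,0,0]},
    {"claw":255,"dp":[0.01,0,0],"angular":[0,0,0]},
  ],
)

```text
clock: 2.87
tcp_pos: [0.4977, -0.0854, 0.0532]
orientation: [0.001, 1.0, 0.021, 0.002]
wrist_force: [0.1, 0.3, 0.3]
finger_gap: -0.0003
```

Request:
play_rows(
  steps=[
    {"claw":255,"dp":[0.004,0,0],"angular":[0,0,0]},
    {"claw":255,"dp":[0.004,0,0],"angular":[0,0,0]},
    {"claw":255,"dp":[0.004,0,0],"angular":[0,0,0]},
    {"claw":255,"dp":[0.004,0,0],"angular":[0,0,0]},
    {"claw":255,"dp":[0.004,0,0],"angular":[0,0,0]},
    {"claw":255,"dp":[0.004,0,0],"angular":[0,0,0]},
    {"claw":255,"dp":[0.004,0,0],"angular":[0,0,0]},
    {"claw":255,"dp":[0.004,0,0],"angular":[0,0,0]},
  ],
)

```text
clock: 3.53
tcp_pos: [0.5216, -0.0834, 0.0511]
orientation: [0.0, 1.0, 0.021, -0.005]
wrist_force: [-15.1, -2.0, 11.1]
finger_gap: 0.0002
```

Request:
play_rows(
  steps=[
    {"claw":255,"dp":[0.003,0,-0.001],"angular":[0,0,0]},
    {"claw":255,"dp":[0.003,0,0],"angular":[0,0,0]},
    {"claw":255,"dp":[0.003,0,0],"angular":[0,0,0]},
    {"claw":255,"dp":[0.003,0,0],"angular":[0,0,0]},
    {"claw":255,"dp":[0.003,0,0],"angular":[0,0,0]},
    {"claw":255,"dp":[0.003,0,0],"angular":[0,0,0]},
    {"claw":255,"dp":[0.003,0,0],"angular":[0,0,0]},
    {"claw":255,"dp":[0.003,0,0],"angular":[0,0,0]},
  ],
)

```text
clock: 4.2
tcp_pos: [0.5458, -0.0823, 0.0512]
orientation: [0.0, 1.0, 0.021, -0.005]
wrist_force: [-10.0, -1.8, 3.6]
finger_gap: 0.0001
```

Request:
play_rows(
  steps=[
    {"claw":255,"dp":[0.0025,0,0],"angular":[0,0,0]},
    {"claw":255,"dp":[0.0025,0,0],"angular":[0,0,0]},
    {"claw":255,"dp":[0.002,0,0],"angular":[0,0,0]},
    {"claw":255,"dp":[0.002,0,0],"angular":[0,0,0]},
    {"claw":255,"dp":[0.002,0,0],"angular":[0,0,0]},
    {"claw":255,"dp":[0.002,0,0],"angular":[0,0,0]},
    {"claw":255,"dp":[0.001,0,0],"angular":[0,0,0]},
    {"claw":255,"dp":[0.001,0,0],"angular":[0,0,0]},
  ],
)

```text
clock: 4.87
tcp_pos: [0.5602, -0.0818, 0.0512]
orientation: [0.0, 1.0, 0.021, -0.005]
wrist_force: [-12.3, -2.2, 5.3]
finger_gap: 0.0
```

Request:
play_rows(
  steps=[
    {"claw":255,"dp":[0.001,0,0],"angular":[0,0,0]},
    {"claw":255,"dp":[0.001,0,0],"angular":[0,0,0]},
    {"claw":255,"dp":[0.001,0,0],"angular":[0,0,0]},
    {"claw":255,"dp":[0.001,0,0],"angular":[0,0,0]},
    {"claw":255,"dp":[0,0,0],"angular":[0,0,0]},
    {"claw":255,"dp":[0,0,0],"angular":[0,0,0]},
    {"claw":255,"dp":[0,0,0],"angular":[0,0,0]},
    {"claw":255,"dp":[0,0,0],"angular":[0,0,0]},
  ],
)

```text
clock: 5.53
tcp_pos: [0.563, -0.0816, 0.0512]
orientation: [0.0, 1.0, 0.021, -0.006]
wrist_force: [-14.6, -2.6, 6.7]
finger_gap: -0.0002
```

Request:
play_rows(
  steps=[
    {"claw":255,"dp":[0.001,0,0],"angular":[0,0,0]},
    {"claw":255,"dp":[0.001,0,0],"angular":[0,0,0]},
    {"claw":255,"dp":[0.001,0,0],"angular":[0,0,0]},
    {"claw":255,"dp":[0,0,0],"angular":[0,0,0]},
    {"claw":255,"dp":[0,0,0],"angular":[0,0,0]},
    {"claw":255,"dp":[0,0,0],"angular":[0,0,0]},
    {"claw":255,"dp":[0,0,0],"angular":[0,0,0]},
    {"claw":255,"dp":[0,0,0],"angular":[0,0,0]},
  ],
)

```text
clock: 6.2
tcp_pos: [0.5631, -0.0816, 0.0511]
orientation: [0.0, 1.0, 0.02, -0.009]
wrist_force: [-22.2, -4.1, 13.1]
finger_gap: 0.0002
```

Run:
```python
from h import *
s=env.get_state();print(s["tcp_pos"],s["wrist_force"])
for n,(a,b,c,e) in{"top":(90,255,268,345),"scene":(170,335,145,245)}.items():
    p,d=env.read_camera(n);cv2.imwrite(f"pics/{n}2.png",p[...,::-1])
    h=cv2.cvtColor(p,cv2.COLOR_RGB2HSV);R=np.zeros(d.shape,bool);R[a:b,c:e]=1
    m=((h[...,0]<6)|(h[...,0]>174))&(h[...,1]>170)&(h[...,2]>60)&R
    P=pts(n,p,d,m);Q=P[(P[:,2]>.068)&(P[:,2]<.085)]
    if len(Q)>4:print(n,len(Q),Q.mean(0),cv2.minAreaRect((Q[:,:2]*1000).astype(np.float32)))
a=cv2.imread("pics/scene2.png")[160:340,100:260];cv2.imwrite("pics/s2.png",cv2.resize(a,None,fx=3,fy=3))
```

```text
[ 0.56306112 -0.08160538  0.05113571] [-22.22997644  -4.11152294  13.13102431]
scene 128 [ 0.58328033 -0.07914791  0.07410251] ((582.2075805664062, -79.20365142822266), (12.586209297180176, 52.32844924926758), 2.1380791664123535)
```

View pics/s2.png

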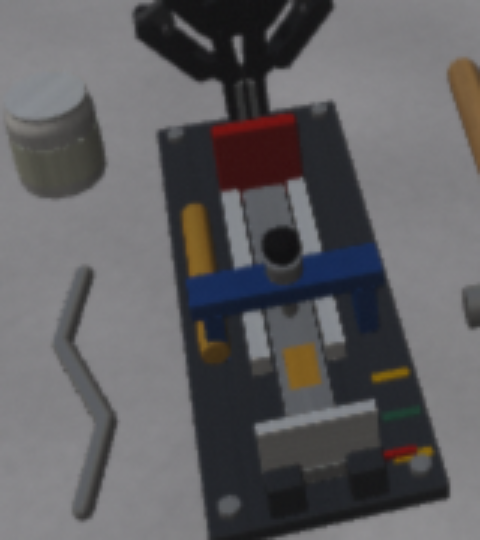

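The force climbs (15 to 22 N) with no further motion. The plate has moved 59 mm in the scene view, the front plate sits against the stops (about (325,470)), and the red pointer is at the far yellow mark (410,453). This is the end stop, so I'm releasing by backing off quickly.

Request:
play_rows(
  steps=[
    {"claw":255,"dp":[-0.04,0,0],"angular":[0,0,0]},
    {"claw":255,"dp":[-0.04,0,0],"angular":[0,0,0]},
    {"claw":255,"dp":[-0.03,0,0],"angular":[0,0,0]},
    {"claw":255,"dp":[-0.008,0,0],"angular":[0,0,0]},
    {"claw":255,"dp":[0,0,-0.03],"angular":[0,0,0]},
    {"claw":255,"dp":[0,0,-0.03],"angular":[0,0,0]},
    {"claw":255,"dp":[0,0,-0.03],"angular":[0,0,0]},
    {"claw":255,"dp":[0,0,0],"angular":[0,0,0]},
  ],
)

```text
clock: 6.97
tcp_pos: [0.459, -0.0879, 0.1485]
orientation: [0.002, 1.0, 0.021, 0.005]
wrist_force: [1.1, -0.0, -0.2]
finger_gap: -0.0003
```

Run:
```python
from h import *
s=env.get_state();print(s["tcp_pos"],s["wrist_force"],s["clock"])
for n,(a,b,c,e) in{"top":(90,255,268,345),"scene":(170,335,145,245)}.items():
    p,d=env.read_camera(n);cv2.imwrite(f"pics/{n}3.png",p[...,::-1])
    h=cv2.cvtColor(p,cv2.COLOR_RGB2HSV);R=np.zeros(d.shape,bool);R[a:b,c:e]=1
    m=((h[...,0]<6)|(h[...,0]>174))&(h[...,1]>170)&(h[...,2]>60)&R
    P=pts(n,p,d,m);Q=P[(P[:,2]>.068)&(P[:,2]<.085)]
    if len(Q)>4:print(n,len(Q),Q.mean(0),cv2.minAreaRect((Q[:,:2]*1000).astype(np.float32)))
a=cv2.imread("pics/scene3.png")[150:340,90:310];cv2.imwrite("pics/s3.png",cv2.resize(a,None,fx=3,fy=3))
```

```text
[ 0.45903508 -0.08791517  0.14854688] [ 1.13181938 -0.04451525 -0.18475725] 6.9667
top 115 [ 0.54846709 -0.08160898  0.07524445] ((548.9049682617188, -80.92988586425781), (8.913100242614746, 54.32554626464844), 1.2676997184753418)
scene 82 [ 0.55364232 -0.08097958  0.07432395] ((553.8068237304688, -80.60812377929688), (52.08230209350586, 9.470136642456055), 89.65203857421875)
```

View pics/s3.png

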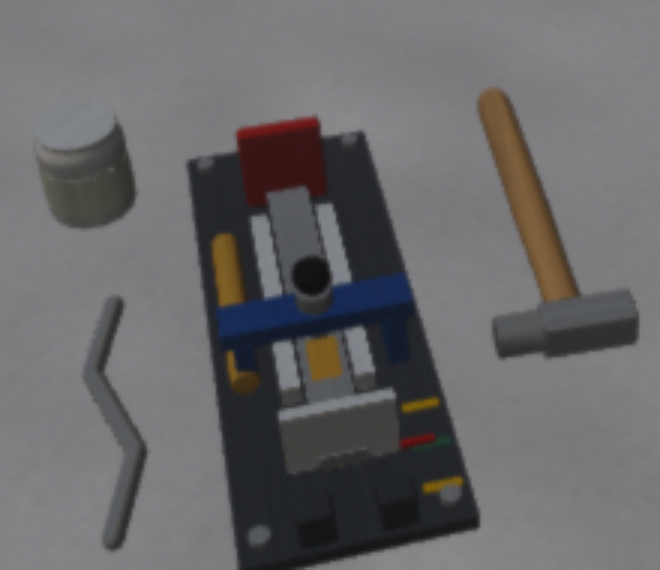

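The plate came back to +29.5 mm in both views and the red pointer is on the green mark (420,441). The tin, rod and hammer are where they were, and the arm is clear.

```bash
python3 -c "
from workcell import env
print(env.hand_in())"
```

```text
the job is handed in; nothing more can be done
None
```

The back stop is set: I pushed the red plate to its end stop with the closed fingers, then backed off quickly. The slide sprang back by itself and the drop pin caught it at the green mark. I handed the job in at about 7 s of the 32 s allowed.

- **End stop:** the tool stopped moving while the wrist force rose from about 15 to 22 N. The plate had travelled about 59 mm in the scene view, and the pointer was at the far yellow mark. The top camera could not see the plate at that moment because the gripper was in the way.
- **After release:** the plate measured about 29.5 mm from home in both the top and scene views, with the pointer on green. The arm is clear of everything and the wrist force is about 1 N.
- **Surroundings:** by eye, the tin, bent rod and hammer look unmoved, and nothing came near the bridge or pin.
- **One oddity:** during the push there was an upward force of 4–13 N on the tool. I took it to be friction against the plate; it was gone after release.

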